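# Refit the brightness knob of the microscope lamp supply

## Task

The brightness knob has come off the microscope's lamp supply and lies in the service tray. Pick up this large pointer knob, turn it so that the flat in its bore matches the flat of the bare D-shaft on top of the supply, push it onto the shaft and press it down against the spring until its skirt sits fully home on the dial plate. Finish there, still holding the knob and keeping it pressed fully home so that a colleague can tighten its grub screw, and leave everything else undisturbed.

Things in the scene. Friction and masses are not known exactly. Their poses are not given: they have to be found in the camera images.
- knob_mid (a point): The knob to fit: black skirted pointer knob, 130 g, 40 mm tall, upright in the tray, bore down. Skirt 50 mm across, 39 mm at 17.5 mm up; above it a grip bar, 16 mm thick (y), 47 mm long (x), from 17.5 to 40 mm up, the place to grip. The bar's +x end tapers to a nose with a pale index line on top. The point is on the axis, 20 mm above the underside; z up, x towards the nose.
- knob: The same knob, origin in the centre of its underside, at the mouth of its D-bore; axes as above. The bore is 13.2 mm in diameter and 17.5 mm deep; its flat is 2.5 mm from the axis on the +x side, the side to which the nose points.
- shaft_tip (a point): Centre of the top end of the bare steel D-shaft, upright in the middle of the supply's top: 12 mm diameter, 16 mm tall above the dial plate, tip chamfered about 1 mm. Its flat is 2 mm from the axis on the +x side; x points out of the flat and turns with the shaft, z up. The knob fits only with its nose to that side (freely within 6 degrees). Fully home, knob_mid is 4 mm above this point.
- shaft (a joint): Angle of the shaft relative to the supply, rad, anticlockwise from above, 0 when its flat faces the supply's back; range -2.6 to 2.6. It is a control shaft that turns stiffly (0.08 N m) and stays where it is.
- spring (a joint): How far the spring round the shaft's foot is pressed down, m: 0 free, 0.004 with the knob fully home. Its dark washer, 27 mm across, stands 4 mm above the dial plate when free, level with it when home. It pushes back with 1.8 N at first, 6.6 N at 0.004, and lifts the knob again if let go; beyond that the skirt rests on the rigid dial plate.
- dial_plate (a point): Centre of the top face of the round black dial plate (86 mm across, with pale tick marks) on top of the supply, 112 mm above the bench, under the shaft; x towards the back of the supply, z up.
- supply: The lamp supply: heavy white metal box that does not move, 160 mm (x) by 180 mm (y), flat top 110 mm above the bench; its front with rocker switch and two round sockets faces -x. Origin under its centre, at bench height; the shaft is at the centre of its top.
- tray: Steel service tray that does not move, 200 mm (x) by 260 mm (y), 18 mm high, floor 3 mm thick; origin under its centre. It may stand to the left or right of the supply.
- round_knob: Bystander in the tray: small round ribbed knob, 25 mm across, 15 mm tall, of another device. Leave it alone.
- hex_key: Bystander in the tray: small L-shaped hex key lying flat, 75 by 26 mm (x by y), 5 mm thick. Leave it alone.
- petri_dish: Bystander: clear flat dish with seeds, 90 mm across, 14 mm tall, at the back.
- fruit_bowl: Bystander: white bowl heaped with small brown fruit, 130 mm across, 72 mm tall, at the back.
- sample_jar: Bystander: glass jar with white lid, 64 mm across, 85 mm tall, at the back.
- wash_bottle: Bystander: white wash bottle with bent spout, 68 mm across, 195 mm tall, at the right.
- slide_box: Bystander: grey slide box, 100 by 85 by 36 mm, at the back.
Things that resemble listed ones, but are neither listed nor needed, are in the scene too. Of the things like the knob, leave any that is pink or purple; of the rest the smaller one is meant.

How it is judged (in metres and radians):
On the way, in this order (a step that is already met when the one before it is completed fails the run):
1. the knob is lifted clear of the tray (height (world z) of knob_mid above 0.06 m and horizontal distance between knob_mid and shaft_tip above 0.03 m), for 0.1 s.
2. the knob is keyed onto the D-shaft (horizontal distance between knob_mid and shaft_tip below 0.003 m and z of knob_mid in the frame of shaft_tip below 0.012 m and angle between the x axis of knob_mid and the x axis of shaft_tip, either way round below 0.25 rad), for 0.1 s.
At the end, for the whole second after the job is handed in: Knob on the shaft, flats matched (axes within 3 mm and 0.25 rad, upright within 0.07 rad), pressed to within about 1 mm of the dial plate (spring down more than 3 of its 4 mm) and still held so by the robot (over 2 N on the knob) through the last second (value of joint spring above 0.003 m and horizontal distance between knob_mid and shaft_tip below 0.003 m and z of knob_mid in the frame of shaft_tip below 0.0052 m and angle between the x axis of knob_mid and the x axis of shaft_tip, either way round below 0.25 rad and angle between knob_mid's own z axis and vertical below 0.07 rad and (contact force between knob and the fingers above 2 N or contact force between knob and the arm above 2 N)); the arm keeps its last pose, push and grip.
It fails at once if a thing lying in the tray or on the bench was disturbed (moved by more than 20 mm) (distance of any of round_knob, hex_key, petri_dish, fruit_bowl, sample_jar, wash_bottle, slide_box from where it was at the start of the episode above 0.02 m).
It also fails if it takes over 37 s, if anything falls off the work surface, if the arm or the gripper's body presses on something with over 40 N, if the wrist force passes 120 N, or if a joint passes its speed limit or range.

## Robot

A 6-joint arm with a two-finger parallel gripper is mounted at the origin on the work surface. World frame = base frame: x ahead of the robot, y to its left, z up, the work surface at z = 0. Lengths are in m, angles in degrees, forces in N, time in s.
With the tool pointing down it reaches from about 0.275 to 0.75 m from the base axis. Payload 10.2 kg.
Tool frame: the origin (TCP) lies at the very end of the fingers, on their centre line; the grasp point (between the pads) lies 19 mm behind it; x points along the fingers, z is the direction in which the jaws open and shut, and the axes are right-handed (so a half turn about x gives the same grasp; the last joint's range is limited). The gripper opens to 85 mm and grips with 20 to 120 N. Pads are 22 mm wide; open, the fingers measure 114 mm over their backs; the gripper's body (76 mm by 85 mm) begins 54 mm behind the grasp point. The pads swing forward as they close: fully open they stand 13 mm farther back than shut.
Start: joints at [-12.8, 17.928, 85.812, -0, 76.261, -12.8], TCP at [0.525, -0, 0.207] pointing down, gripper open.
Joint ranges: [-168.41, 168.41], [-55.51, 124.54], [10.69, 146.95], [-70.63, 250.63], [1, 178], [-165.06, 165.06]. Speed limits (degrees/s): [136.94, 136.94, 172.46, 180, 180, 180].

## Interface

Orientations are given as a 3x3 rotation matrix whose columns are the frame's x, y, z axes.
In Python, from station import env gives the robot as it stands.
- The arm moves only by the tool arm_command, never from a script. Its argument "series" is a list that holds one entry, the list of rows, each a list of 7 numbers: the shift along the tool's x, y, z in mm, then the turn, a rotation vector about the tool's x, y, z in degrees, then the opening, from 0 (shut) to 1 (fully open). A call has 1 to 10 rows; each row shifts and turns the commanded pose from where the row before left it, along the tool's axes as they then stand; what a row does not reach is not made up. A row lasts 1/8 s, in which the tool goes at most 62.5 mm and 10.7 degrees, less where a joint would pass 70% of its speed; a pose out of reach is approached as far as the arm can. A call with a gripper value outside its range is refused whole. The fingers move at their own pace and stop on an object; "newtons" is the grip in N (left out, the last holds). Time passes only in rows, so rows that do not move let the fingers close. It gives the time, the measured TCP pose, the force and the opening at its end, in the units of the state.
- env.state(): the state, without advancing time (a new reading comes with each control period).
- env.capture(name): name is "scene" or "side" or "wrist"; returns a dict with "frame" (384x512x3 uint8, red, green, blue), "depth" (384x512 float32, m along the optical axis (not along the pixel's ray), 0 where there is no reading), "fx", "fy", "cx", "cy" (pixels), "k1" (the pictures are not rectified: a ray, as slopes to the right and down, at radius r is drawn at 1 + k1 r^2 times it, then the intrinsics apply), "eye" and "rotation" of the camera in the world; the wrist camera has in their place "tool_from_camera" (4x4, takes a point from camera to tool coordinates, whose origin is the TCP and whose axes are the tool frame's). Camera axes: x right, y down, z forward; pixel columns grow to the right and rows downward; lengths in m; the calibration is good to about 2 mm. A picture is of the moment at which its call begins: read the wrist's pose just before it.
- env.finish_job(): hands the job in, once; it reports no verdict.
The state is a dict: "time_s": time; "joints": joint angles; "joint_vel": joint speeds; "joint_torque": joint torques, N m; "position": TCP position; "eef_rot": TCP orientation; "ft_force": force on the tool from outside, world axes, zero at the start; "ft_torque": the same for the moment, N m; "finger_gap": finger opening in m.
Only numpy, scipy, OpenCV 4.12 (cv2) and the standard library are available. Lean on these libraries where they do the work, as an engineer would, in place of code of your own. Each camera call takes 0.05 s, during which the arm holds its last target.

## Working session

There is one attempt and no reset: what is moved stays moved. The work goes in short steps, Python scripts to look and compute and a tool call to move; the robot and the scene stay as the last step left them, time stands still between calls to the robot, and variables do not carry over. Pictures are saved under pics/ and viewed, and the job is handed in when it is done.

Besides the shell and the picture viewer there is one more tool, called after ">>>" as name(argument=value, ...) on one line, values as JSON. arm_command: Moves the arm, as the interface text tells. Its arguments: {"type":"object","properties":{"series":{"type":"array"},"newtons":{"type":"number"}},"required":["series"]}

```bash
mkdir -p pics; ls; cat > h.py <<'E'
import numpy as np, cv2
from station import env
def K(c): return np.array([[c['fx'],0,c['cx']],[0,c['fy'],c['cy']],[0,0,1.]])
def cam(c,st=None):
    if 'eye' in c: return np.array(c['eye']),np.array(c['rotation'])
    T=np.array(c['tool_from_camera']);R=np.array(st['eef_rot']);p=np.array(st['position'])
    return p+R@T[:3,3],R@T[:3,:3]
def und(c,uv):
    uv=np.asarray(uv,float).reshape(-1,2)
    d=(uv-[c['cx'],c['cy']])/[c['fx'],c['fy']]
    s=d.copy()
    for _ in range(30): s=d/(1+c['k1']*(s**2).sum(1,keepdims=True))
    return s
def plane(c,uv,z,st=None):
    e,R=cam(c,st); s=und(c,uv); r=np.c_[s,np.ones(len(s))]@R.T
    return e+r*((z-e[2])/r[:,2])[:,None]
def pts(c,uv,st=None):
    e,R=cam(c,st); s=und(c,uv); uvi=np.round(uv).astype(int).reshape(-1,2)
    d=c['depth'][uvi[:,1],uvi[:,0]]
    return e+(np.c_[s,np.ones(len(s))]*d[:,None])@R.T
def proj(c,P,st=None):
    e,R=cam(c,st); q=(np.atleast_2d(P)-e)@R; s=q[:,:2]/q[:,2:]
    s=s*(1+c['k1']*(s**2).sum(1,keepdims=True)); return s*[c['fx'],c['fy']]+[c['cx'],c['cy']]
def save(c,n,box=None,f=1):
    im=c['frame'][:,:,::-1]
    if box: im=im[box[1]:box[3],box[0]:box[2]]
    cv2.imwrite('pics/'+n,cv2.resize(im,None,fx=f,fy=f,interpolation=cv2.INTER_CUBIC))
E
python3 - <<'E'
from h import *
import pickle
for n in('scene','side','wrist'):
    st=env.state(); c=env.capture(n); save(c,n+'0.png',f=1.5); pickle.dump((c,st),open(n+'0.pkl','wb'))
    print(n,{k:v for k,v in c.items() if k not in('frame','depth')})
print(st)
E
```

```text
pics
scene {'fx': 359.62966689299304, 'fy': 359.62966689299304, 'cx': 248.6907207930644, 'cy': 192.74510959813645, 'k1': 0.01804256584317806, 'eye': array([0.93156997, 0.36002993, 0.84163966]), 'rotation': array([[-0.7336448 ,  0.53930268, -0.41342222],
       [ 0.67934284,  0.56768671, -0.4650001 ],
       [-0.0160815 , -0.62200033, -0.78285182]])}
side {'fx': 412.42365884919536, 'fy': 412.42365884919536, 'cx': 261.0127931507866, 'cy': 190.32114154566435, 'k1': -0.10172051843606937, 'eye': array([0.15537207, 0.93578604, 0.70466284]), 'rotation': array([[-0.94439903, -0.16008505,  0.28719896],
       [-0.32879678,  0.46450758, -0.82226844],
       [-0.00177321, -0.87097961, -0.49131596]])}
wrist {'fx': 264.9335955778917, 'fy': 264.9335955778917, 'cx': 252.16353620258195, 'cy': 193.33275746555324, 'k1': -0.010044867793579722, 'tool_from_camera': array([[-1.56971269e-04, -2.86530794e-01,  9.58071020e-01,
        -1.66969730e-01],
       [-7.82968546e-04, -9.58070703e-01, -2.86530827e-01,
         7.26437742e-02],
       [ 9.99999681e-01, -7.95116581e-04, -7.39550249e-05,
         1.281
[... 194 characters left out ...]
e-04,
        7.62623930e+01, -1.28011042e+01]), 'joint_vel': array([-0.03918239, -0.02644645, -0.17549575, -0.07505674, -0.05663281,
       -0.04398099]), 'joint_torque': array([ 2.30574413e-03, -4.12899542e+01, -2.60142785e+01, -1.81123951e-04,
        3.02137116e-03,  1.15447833e-05]), 'position': array([5.24737780e-01, 4.79703995e-05, 2.06596531e-01]), 'eef_rot': array([[-1.15095750e-03, -1.48958180e-05,  9.99999338e-01],
       [ 2.71129197e-04,  9.99999963e-01,  1.52078857e-05],
       [-9.99999301e-01,  2.71146521e-04, -1.15095342e-03]]), 'ft_force': array([0.10144736, 0.52201285, 0.2431579 ]), 'ft_torque': array([0.02931643, 0.00257885, 0.00115958]), 'finger_gap': 0.0854471807386884}
```

View pics/scene0.png

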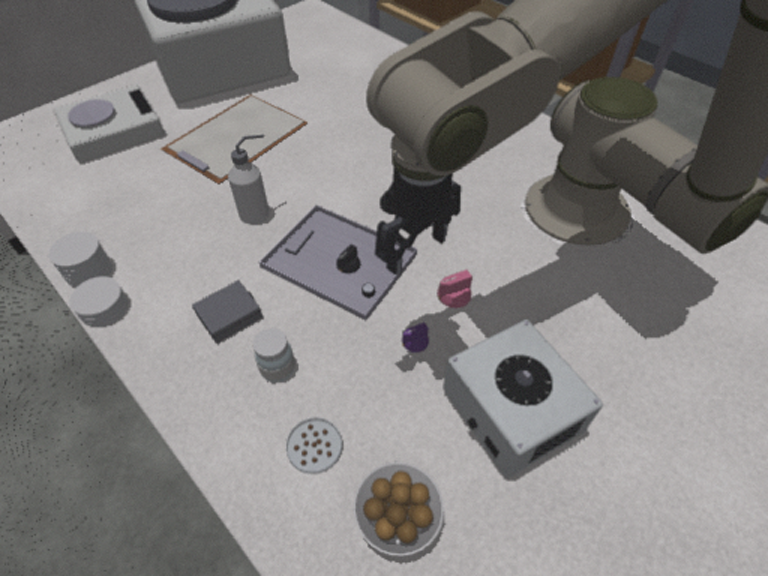

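View pics/side0.png

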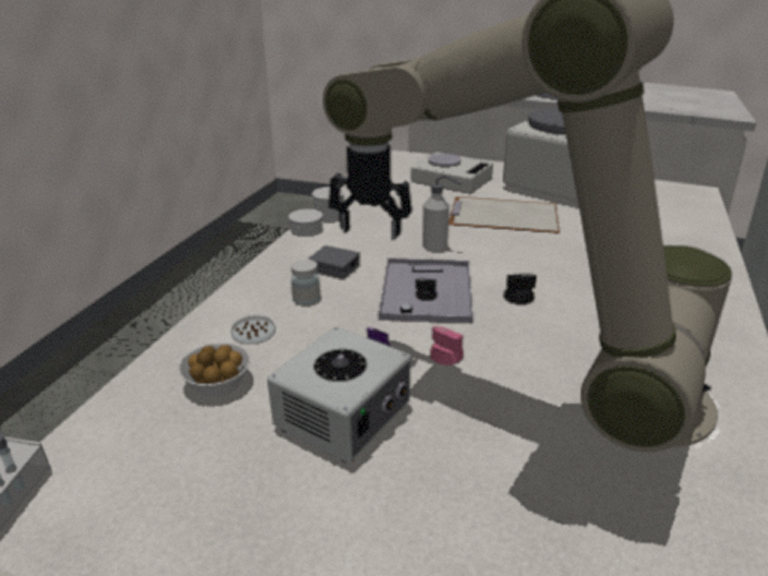

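View pics/wrist0.png

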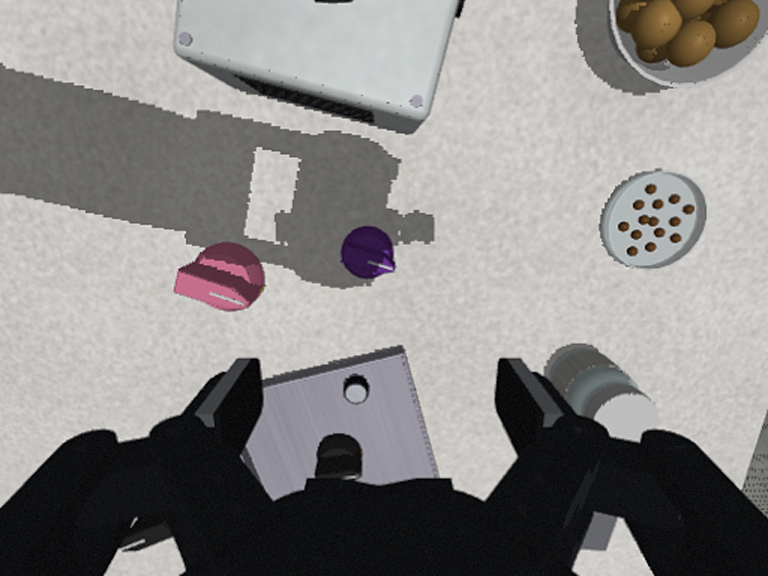

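The scene shows a black knob in the tray (scene px 232,173; side px 285,192). A second black knob on the bench (side px 347,192) appears only in the side view, and there are also a pink one and a purple one. I'll enlarge the crops to compare sizes.

```bash
python3 - <<'E'
from h import *
import pickle
c,_=pickle.load(open('side0.pkl','rb')); save(c,'sc.png',(240,160,380,225),5)
c2,_=pickle.load(open('scene0.pkl','rb')); save(c2,'scc.png',(170,130,290,220),6)
for n,uv in(('tray',(285,199)),('bench',(347,200))):
    print(n,plane(c,[uv],0.003),plane(c,[(uv[0],uv[1]-14)],0.043), pts(c,[(uv[0],uv[1]-10)]))
g=c['frame'].astype(int).max(2)
m=((g<60)).astype('uint8'); n,l,s,ce=cv2.connectedComponentsWithStats(m)
for i in range(1,n):
    if s[i,4]>60 and 240<ce[i][0]<380 and 160<ce[i][1]<225: print(s[i],ce[i])
    
E
```

```text
tray [[ 0.4704185  -0.20891579  0.003     ]] [[ 0.478251  -0.2318843  0.043    ]] [[ 0.47360591 -0.21659878  0.03661637]]
bench [[ 0.27267361 -0.26992523  0.003     ]] [[ 0.28029289 -0.29288876  0.043     ]] [[ 0.27754433 -0.28057887  0.03472583]]
[336 183  21  20 323] [346.36532508 192.42105263]
[277 187  14  13 161] [283.52173913 192.79503106]
```

View pics/sc.png

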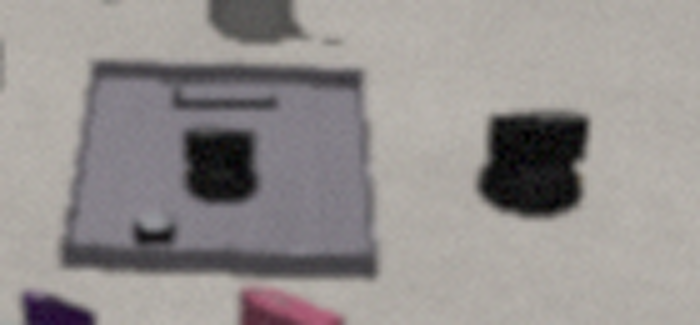

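View pics/scc.png

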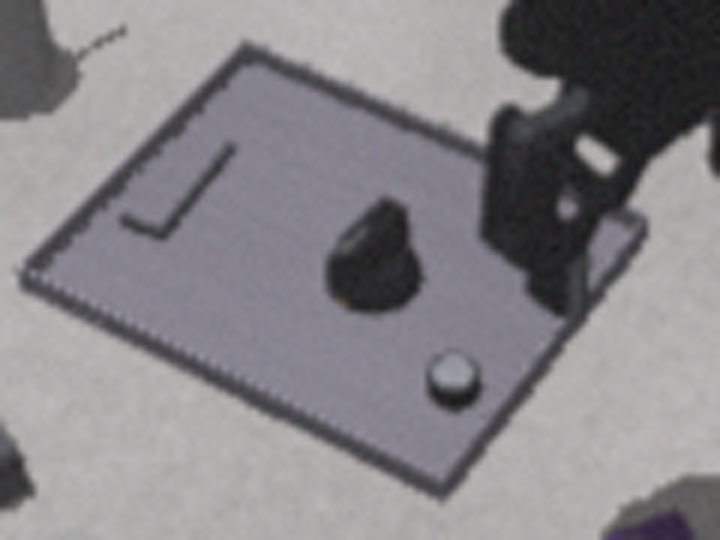

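```bash
python3 - <<'E'
from h import *
import pickle
c,_=pickle.load(open('side0.pkl','rb')); c2,_=pickle.load(open('scene0.pkl','rb'))
print('dial scene',plane(c2,[(523/1.5,380/1.5)],0.112),'side',plane(c,[(340/1.5,365/1.5)],0.112))
print('bottle',plane(c2,[(254/1.5,215/1.5)],0.0), 'jar',plane(c2,[(272/1.5,340/1.5)],.085))
print('round',plane(c2,[(245.5,193)],.018),'knob',plane(c2,[(233,174)],.043))
save(c,'d1.png',(175,215,280,310),7);save(c2,'d2.png',(290,205,410,320),6)
E
```

```text
dial scene [[0.50102058 0.21192386 0.112     ]] side [[0.49464053 0.21388343 0.112     ]]
bottle [[ 0.53650746 -0.48000534  0.        ]] jar [[ 0.72826304 -0.12603912  0.085     ]]
round [[ 0.50402097 -0.13492692  0.018     ]] knob [[ 0.49533167 -0.19839175  0.043     ]]
```

View pics/d2.png

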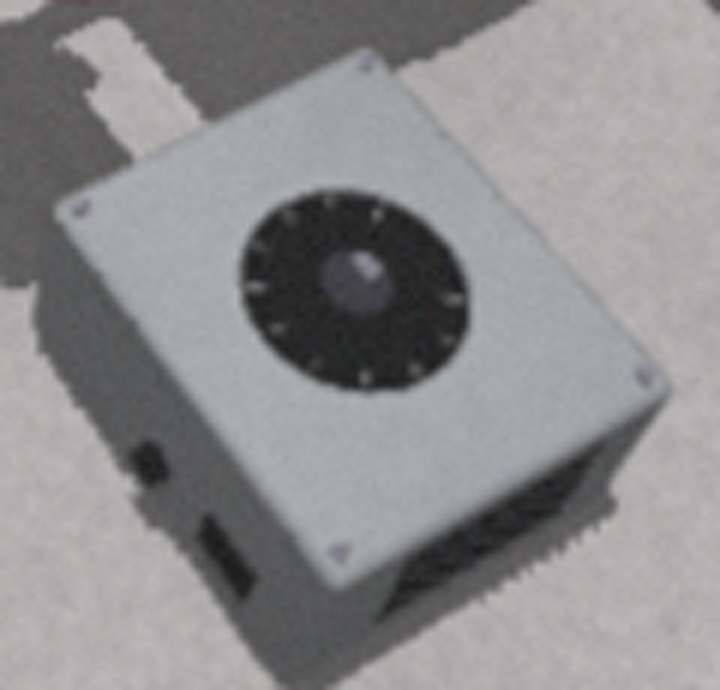

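>>> arm_command(series=[[[0, -40, -12, 0, 0, 0, 1], [0, -45, -13, 0, 0, 0, 1], [0, -45, -13, 0, 0, 0, 1], [0, -35, -12, 0, 0, 0, 1], [0, 0, 0, 0, 0, 0, 1], [0, 0, 0, 0, 0, 0, 1]]])

```text
time_s: 0.9
position: [0.4751, -0.1645, 0.207]
eef_rot: [[-0.0, -0.0, 1.0], [0.0, 1.0, 0.0], [-1.0, 0.0, -0.0]]
ft_force: [-0.0, 1.1, 0.3]
finger_gap: 0.0852
```

The dial is at about (0.50, 0.21), with the shaft at crop (365,265). Next is a wrist view of the tray.

```bash
python3 - <<'E'
from h import *
import pickle
st=env.state(); c=env.capture('wrist'); pickle.dump((c,st),open('w1.pkl','wb'))
u=proj(c,[[.478,-.217,.043]],st)[0]; print(u, st['position'])
save(c,'w1.png',f=1.5)
x,y=u.astype(int); save(c,'w1c.png',(x-60,y-60,x+60,min(y+60,384)),5)
E
```

```text
[253.43054852 212.22857755] [ 0.47509916 -0.16446774  0.2069711 ]
```

View pics/w1.png

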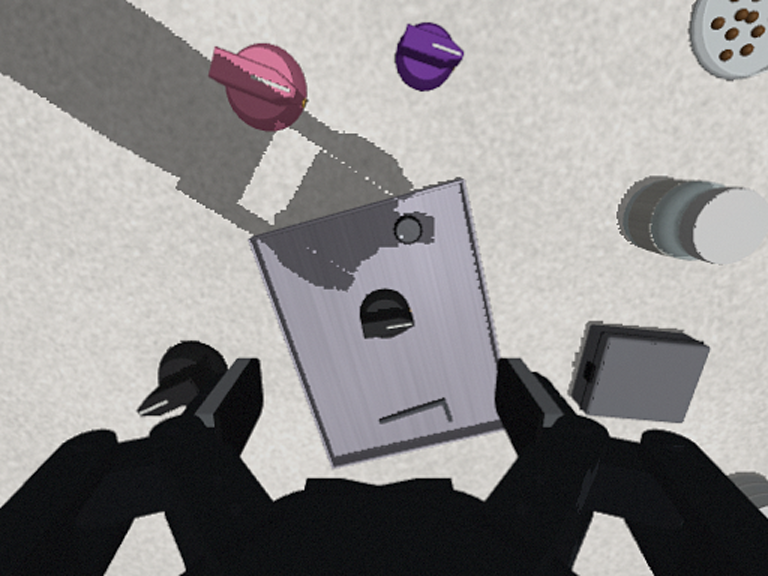

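View pics/w1c.png

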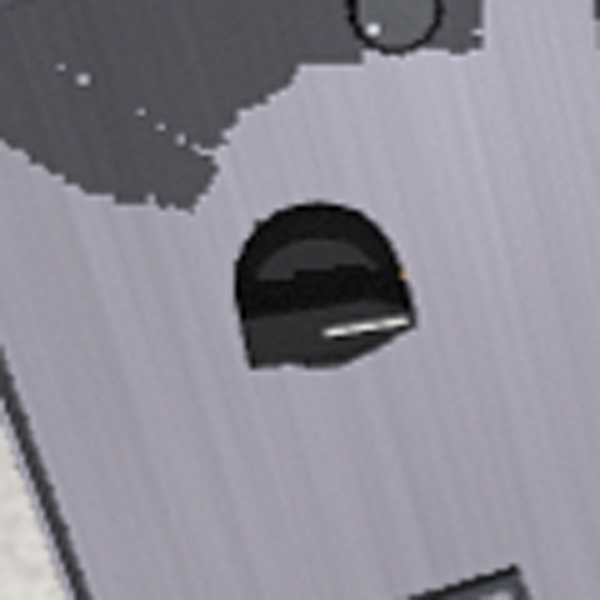

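```bash
python3 - <<'E'
from h import *
import pickle
c,st=pickle.load(open('w1.pkl','rb'))
x0,y0=253-60,212-60
f=lambda u,v:((u-2)/5+x0,(v-2)/5+y0)
L=plane(c,[f(325,333),f(412,322),f(252,367),f(246,320),f(414,326)],.043,st); print(L.round(4))
d=L[1]-L[0]; print('line yaw',np.degrees(np.arctan2(d[1],d[0])))
# skirt: left, right, top extremes at z ~.003
print(plane(c,[f(236,280),f(400,262),f(318,203)],.006,st).round(4))
# depth: top-face points
g=c['frame'].astype(int); H,W=g.shape[:2]
uv=np.array([(u,v) for v in range(190,232) for u in range(235,280)])
P=pts(c,uv,st); m=(P[:,2]>.037)&(P[:,2]<.05); print(m.sum(),P[m].mean(0),P[m].min(0),P[m].max(0))
r=cv2.minAreaRect((P[m][:,:2]*1000).astype('float32')); print(r)
m=(P[:,2]>.008); q=P[m]; print(q.min(0),q.max(0))
E
```

```text
[[ 0.4836 -0.2255  0.043 ]
 [ 0.5069 -0.2224  0.043 ]
 [ 0.4639 -0.2354  0.043 ]
 [ 0.4624 -0.2218  0.043 ]
 [ 0.5074 -0.2236  0.043 ]]
line yaw 7.6935793778610435
[[ 0.4581 -0.2237  0.006 ]
 [ 0.5063 -0.2181  0.006 ]
 [ 0.4822 -0.2001  0.006 ]]
394 [ 0.48328254 -0.22409879  0.04282946] [ 0.4612532  -0.23606752  0.03714515] [ 0.50833986 -0.21527419  0.04545825]
((485.1787109375, -224.8428497314453), (46.66790008544922, 16.74152183532715), 9.05144214630127)
[ 0.4584813  -0.24911358  0.00803374] [ 0.50833986 -0.09189309  0.37396952]
```

```bash
python3 - <<'E'
from h import *
import pickle
c,_=pickle.load(open('side0.pkl','rb')); c2,_=pickle.load(open('scene0.pkl','rb'))
a=c['frame'][225:260,205:250,::-1];b=c2['frame'][230:275,325:375,::-1]
A=cv2.resize(a,None,fx=8.5,fy=8.5,interpolation=3);B=cv2.resize(b,None,fx=8,fy=8,interpolation=3)
h=max(A.shape[0],B.shape[0]);o=np.zeros((h,A.shape[1]+B.shape[1],3),'uint8');o[:A.shape[0],:A.shape[1]]=A;o[:B.shape[0],A.shape[1]:]=B
cv2.imwrite('pics/sh.png',o)
# supply top corners scene
f=lambda u,v:(u/6+290,v/6+205)
C=plane(c2,[f(57,212),f(338,583),f(668,385),f(366,48)],.11);print(C.round(3),C.mean(0))
# depth-based shaft top
for cc,u0,u1,v0,v1 in((c,205,250,225,260),(c2,325,375,230,275)):
    uv=np.array([(u,v) for v in range(v0,v1) for u in range(u0,u1)]);P=pts(cc,uv);m=(P[:,2]>.122)&(P[:,2]<.14);print(m.sum(),P[m].mean(0) if m.any() else 0, uv[m].mean(0) if m.any() else 0)
E
```

```text
[[0.556 0.112 0.11 ]
 [0.595 0.278 0.11 ]
 [0.448 0.314 0.11 ]
 [0.405 0.146 0.11 ]] [0.50099267 0.21276887 0.11      ]
16 [0.49396291 0.21196404 0.12525762] [227.     238.4375]
23 [0.49942351 0.20988441 0.12772632] [349.7826087  248.86956522]
```

View pics/sh.png

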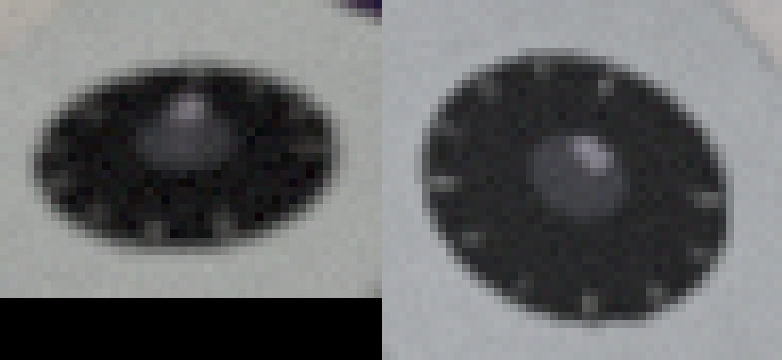

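The shaft flat can't be resolved from these views. I'll take the wrist camera over the shaft first, so I can choose the right half-turn for the grasp.

>>> arm_command(series=[[[0, 35, 3, 0, 0, 0, 1], [0, 55, 3, 0, 0, 0, 1], [0, 55, 3, 0, 0, 0, 1], [0, 55, 3, 0, 0, 0, 1], [0, 55, 3, 0, 0, 0, 1], [0, 55, 3, 0, 0, 0, 1], [0, 40, 5, 0, 0, 0, 1], [0, 15, 0, 0, 0, 0, 1], [0, 0, 0, 0, 0, 0, 1], [0, 0, 0, 0, 0, 0, 1]]])

```text
time_s: 2.2
position: [0.498, 0.1991, 0.2071]
eef_rot: [[-0.0, 0.001, 1.0], [-0.0, 1.0, -0.001], [-1.0, -0.0, -0.0]]
ft_force: [-0.6, 0.1, -0.3]
finger_gap: 0.0855
```

```bash
python3 - <<'E'
from h import *
import pickle
st=env.state(); c=env.capture('wrist'); pickle.dump((c,st),open('w2.pkl','wb'))
u=proj(c,[[.498,.213,.128]],st)[0]; print(u, st['position'],st['joints'])
save(c,'w2.png',f=1.2)
x,y=u.astype(int); print(x,y);save(c,'w2c.png',(x-30,y-30,x+30,y+30),10)
E
```

```text
[250.83637488 178.39667237] [0.49798723 0.19910922 0.2071221 ] [ 9.27672831e+00  1.93633540e+01  8.38385323e+01 -1.51376719e-02
  7.68057425e+01  9.32433030e+00]
250 178
```

View pics/w2.png

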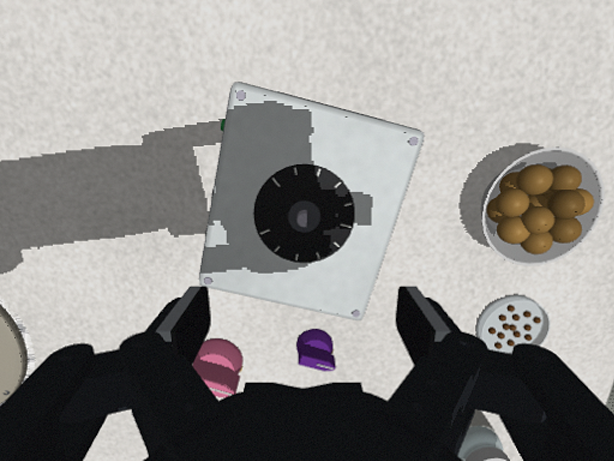

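View pics/w2c.png

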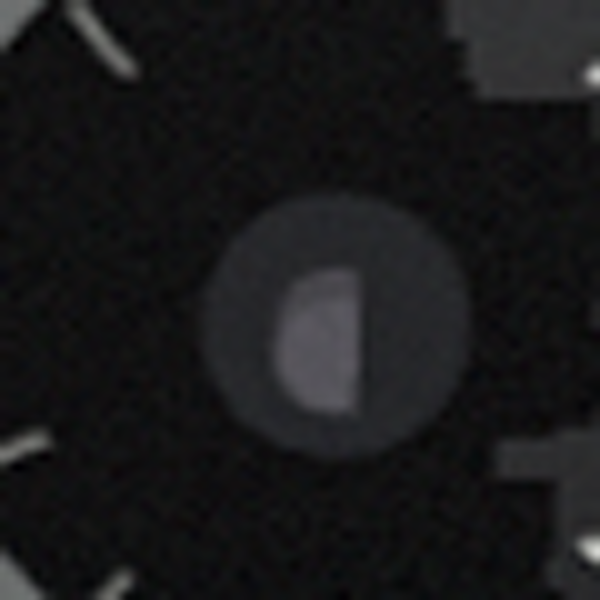

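```bash
python3 - <<'E'
from h import *
import pickle
c,st=pickle.load(open('w2.pkl','rb'))
x0,y0=220,148
im=cv2.resize(c['frame'][y0:y0+60,x0:x0+60],None,fx=10,fy=10,interpolation=3)
g=cv2.cvtColor(im,cv2.COLOR_RGB2GRAY)
g=cv2.GaussianBlur(g,(9,9),0)
F=lambda p:(np.asarray(p,float).reshape(-1,2)-4.5)/10+[x0,y0]
print(np.percentile(g[330:400,300:340],50),g[225,330],g[520,330])
m=np.zeros_like(g); sub=g>62; 
n,l,s,ce=cv2.connectedComponentsWithStats(sub.astype('uint8')); k=l[370,330]; print(s[k])
cs,_=cv2.findContours((l==k).astype('uint8'),0,1); ct=max(cs,key=len).reshape(-1,2)
P=plane(c,F(ct),.128,st); print('mm extents',P.min(0).round(4),P.max(0).round(4))
e=ct[(ct[:,0]>345)&(ct[:,1]>285)&(ct[:,1]<400)]; E=plane(c,F(e),.128,st)
v=cv2.fitLine(E[:,:2].astype('float32')*1000,2,0,.01,.01).ravel(); print('edge',v,'normal yaw',np.degrees(np.arctan2(-v[0],v[1]))%180)
w=((g>28)&(g<200)).astype('uint8'); n,l,s,ce=cv2.connectedComponentsWithStats(w); k=l[330,420]; print(s[k])
cs,_=cv2.findContours((l==k).astype('uint8'),0,1); ct=max(cs,key=len).reshape(-1,2)
W=plane(c,F(ct),.116,st)[:,:2].astype('float32')*1000; print('washer',cv2.minEnclosingCircle(W),cv2.fitEllipse(W))
# dial plate
gg=cv2.cvtColor(c['frame'],cv2.COLOR_RGB2GRAY); 
# supply corners (1.2x)
C=plane(c,np.array([(240,93),(413,139),(356,312),(207,279)])/1.2,.11,st); print(C.round(4),C.mean(0))
E
```

```text
85.0 39 14
[ 278  270   82  141 9664]
mm extents [0.4946 0.2029 0.128 ] [0.5024 0.2167 0.128 ]
edge [1.2056849e-02 9.9992734e-01 5.0227527e+02 2.0954286e+02] normal yaw 179.30917
[  200   191   270   268 55743]
washer ((500.1157531738281, 208.3812713623047), 13.947566032409668) ((500.22021484375, 208.30697631835938), (26.92314910888672, 27.042760848999023), 156.30685424804688)
[[0.4513 0.3043 0.11  ]
 [0.5875 0.2701 0.11  ]
 [0.5492 0.1143 0.11  ]
 [0.4123 0.1483 0.11  ]] [0.50011046 0.20925963 0.11      ]
```

The wrist view shows the washer circle at (500.2, 208.3) mm with a diameter of 27.0 mm, which matches. The flat faces world yaw of about -0.7°, and the knob's nose is at about +8.3°. I'll go back over the knob and turn the tool to yaw -81.7°.

>>> arm_command(series=[[[0, -39, -1.5, 0, 0, 0, 1], [0, -55, -2, 0, 0, 0, 1], [0, -55, -2, 0, 0, 0, 1], [0, -55, -2, 0, 0, 0, 1], [0, -55, -2, 0, 0, 0, 1], [0, -55, -2, 0, 0, 0, 1], [0, -55, -2, 0, 0, 0, 1], [0, -40, -1, 0, 0, 0, 1], [0, -15, 0, 0, 0, 0, 1], [0, 0, 0, 8, 0, 0, 1]]])

```text
time_s: 3.5
position: [0.483, -0.2249, 0.207]
eef_rot: [[-0.0, 0.144, 0.99], [0.0, 0.99, -0.144], [-1.0, 0.0, -0.0]]
ft_force: [0.1, -0.1, 0.8]
finger_gap: 0.0855
```

>>> arm_command(series=[[[0, 0, 0, 10.5, 0, 0, 1], [0, 0, 0, 10.5, 0, 0, 1], [0, 0, 0, 10.5, 0, 0, 1], [0, 0, 0, 10.5, 0, 0, 1], [0, 0, 0, 10.5, 0, 0, 1], [0, 0, 0, 10.5, 0, 0, 1], [0, 0, 0, 10.7, 0, 0, 0.8], [0, 0, 0, 0, 0, 0, 0.8], [0, 0, 0, 0, 0, 0, 0.8]]])

```text
time_s: 4.62
position: [0.4834, -0.2238, 0.2072]
eef_rot: [[0.0, 0.989, 0.148], [0.0, 0.148, -0.989], [-1.0, 0.0, -0.0]]
ft_force: [0.8, -0.3, 0.5]
finger_gap: 0.0682
```

```bash
cat > m.py <<'E'
from h import *
def bar(c,st,z=.043,guess=(.484,-.225),zr=(.037,.05)):
    u=proj(c,[[*guess,z]],st)[0].astype(int)
    uv=np.array([(a,b) for b in range(max(u[1]-35,0),min(u[1]+35,384)) for a in range(u[0]-35,u[0]+35)])
    P=pts(c,uv,st); m=(P[:,2]>zr[0])&(P[:,2]<zr[1])&(np.hypot(P[:,0]-guess[0],P[:,1]-guess[1])<.035)
    return u,cv2.minAreaRect((plane(c,uv[m],z,st)[:,:2]*1000).astype('float32')),m.sum(),P[m][:,2].mean()
E
python3 - <<'E'
from m import *
import pickle
c,st=pickle.load(open('w1.pkl','rb')); print(bar(c,st))
st=env.state(); c=env.capture('wrist'); pickle.dump((c,st),open('w3.pkl','wb'))
b=bar(c,st); print(b); print(st['time_s'],st['position'],st['eef_rot'].round(3))
u=b[0]; print(u); save(c,'w3c.png',(u[0]-50,max(u[1]-50,0),u[0]+50,u[1]+50),6)
E
```

```text
(array([257, 217]), ((484.95806884765625, -223.580322265625), (46.650699615478516, 18.011932373046875), 9.403505325317383), np.int64(394), np.float64(0.04282945527600061))
(array([252, 174]), ((485.4660949707031, -225.00997924804688), (46.93937301635742, 15.404767990112305), 8.888562202453613), np.int64(420), np.float64(0.04303269058340209))
4.625 [ 0.48344373 -0.2238062   0.20718891] [[ 0.     0.989  0.148]
 [ 0.     0.148 -0.989]
 [-1.     0.    -0.   ]]
[252 174]
```

View pics/w3c.png

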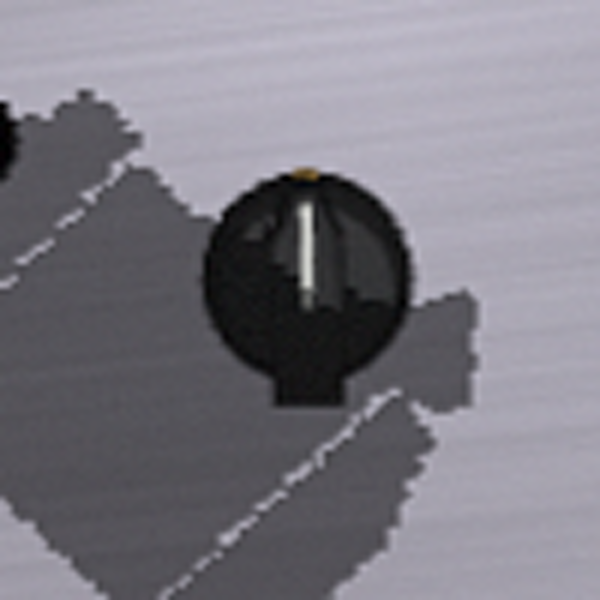

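```bash
python3 - <<'E'
from m import *
import pickle
c,st=pickle.load(open('w3.pkl','rb'))
f=lambda p:(np.asarray(p,float)-2.5)/6+[202,124]
L=plane(c,f([(305.5,205),(307,300)]),.043,st);d=L[0]-L[1];print(L,np.degrees(np.arctan2(d[1],d[0])))
g=cv2.cvtColor(c['frame'],cv2.COLOR_RGB2GRAY)
# skirt outline: left, right, at mid rows (z~.005)
S=plane(c,f([(203,282),(411,282),(225,215),(390,215)]),.005,st);print(S.round(4), S[:2].mean(0),np.linalg.norm(S[0]-S[1]))
B=plane(c,f([(274,405),(347,405)]),.043,st);print(B.round(4))
t=plane(c,f([(307,172)]),.005,st);print('top of skirt',t)
R=st['eef_rot'];p=st['position']
for q in ([.4833,-.2250,0],):
    print('to knob in tool mm',1000*(R.T@(np.array(q)-p)))
E
```

```text
[[ 0.50515984 -0.22147374  0.043     ]
 [ 0.48515068 -0.22478251  0.043     ]] 9.389638618286847
[[ 0.4776 -0.2012  0.005 ]
 [ 0.4849 -0.2498  0.005 ]
 [ 0.4942 -0.2042  0.005 ]
 [ 0.4998 -0.2423  0.005 ]] [ 0.4812366  -0.22547128  0.005     ] 0.04915538294539024
[[ 0.4611 -0.2211  0.043 ]
 [ 0.4634 -0.2368  0.043 ]]
top of skirt [[ 0.50688644 -0.22163522  0.005     ]]
to knob in tool mm [207.18885222  -0.3397987    1.16288928]
```

The bar measures 46.9 × 15.4 mm at a height of 43 mm, which matches. Its nose is at about 9°, and the axis is at about (0.483, -0.225). Descending now.

>>> arm_command(series=[[[35, -0.5, 1.2, 0, 0, 0, 0.6], [50, 0, 0, 0, 0, 0, 0.6], [45, 0, 0, 0, 0, 0, 0.6], [30, 0, 0, 0, 0, 0, 0.6], [14, 0, 0, 0, 0, 0, 0.6], [7, 0, 0, 0, 0, 0, 0.6], [3, 0, 0, 0, 0, 0, 0.6], [0, 0, 0, 0, 0, 0, 0.6], [0, 0, 0, 0, 0, 0, 0.6]]], newtons=50)

```text
time_s: 5.8
position: [0.4835, -0.2255, 0.0237]
eef_rot: [[0.001, 0.99, 0.144], [-0.001, 0.144, -0.99], [-1.0, 0.001, 0.001]]
ft_force: [-0.1, 1.2, 0.1]
finger_gap: 0.0512
```

```bash
python3 - <<'E'
from m import *
st=env.state(); c=env.capture('wrist'); save(c,'w4.png',f=1.2); print(st['position'],st['ft_force'],st['finger_gap'])
E
```

```text
[ 0.48346568 -0.22549878  0.0237167 ] [-0.08205326  1.20536095  0.08977496] 0.051221180434338126
```

View pics/w4.png

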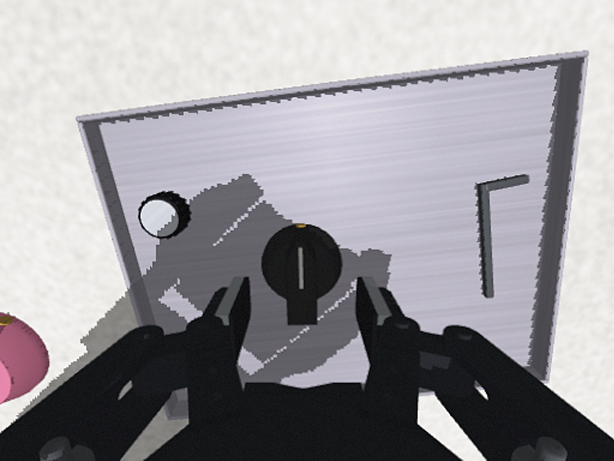

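The bar at (302,300) sits between the pads, which are at (240,310) and (370,310), and is slightly ahead of them as expected. Closing the gripper.

>>> arm_command(series=[[[0, 0, 0, 0, 0, 0, 0], [0, 0, 0, 0, 0, 0, 0], [0, 0, 0, 0, 0, 0, 0], [0, 0, 0, 0, 0, 0, 0], [0, 0, 0, 0, 0, 0, 0], [0, 0, 0, 0, 0, 0, 0]]], newtons=60)

```text
time_s: 6.6
position: [0.4832, -0.2253, 0.0231]
eef_rot: [[-0.0, 0.99, 0.144], [-0.0, 0.144, -0.99], [-1.0, -0.0, 0.0]]
ft_force: [-0.8, -0.6, 0.1]
finger_gap: -0.0
```

>>> arm_command(series=[[[-10, 0, 0, 0, 0, 0, 0], [-30, 0, 0, 0, 0, 0, 0], [-50, 0, 0, 0, 0, 0, 0], [-50, 0, 0, 0, 0, 0, 0], [-30, 0, 0, 0, 0, 0, 0], [-10, 0, 0, 0, 0, 0, 0], [0, 0, 0, 0, 0, 0, 0], [0, 0, 0, 0, 0, 0, 0]]])

```text
time_s: 7.6
position: [0.4827, -0.2249, 0.2017]
eef_rot: [[-0.002, 0.99, 0.144], [0.002, 0.144, -0.99], [-1.0, -0.002, -0.002]]
ft_force: [-0.3, 0.1, -0.1]
finger_gap: -0.0002
```

```bash
python3 - <<'E'
from m import *
import pickle
st=env.state(); c=env.capture('wrist'); save(c,'w5c.png',(172,150,332,290),5); pickle.dump((c,st),open('w5.pkl','wb'));print(st['position'],st['eef_rot'].round(3),st['ft_force'],st['finger_gap'])
E
```

```text
[ 0.48272954 -0.22494657  0.20169343] [[-0.002  0.99   0.144]
 [ 0.002  0.144 -0.99 ]
 [-1.    -0.002 -0.002]] [-0.33853966  0.08852986 -0.07618386] -0.0002455720163060411
```

View pics/w5c.png

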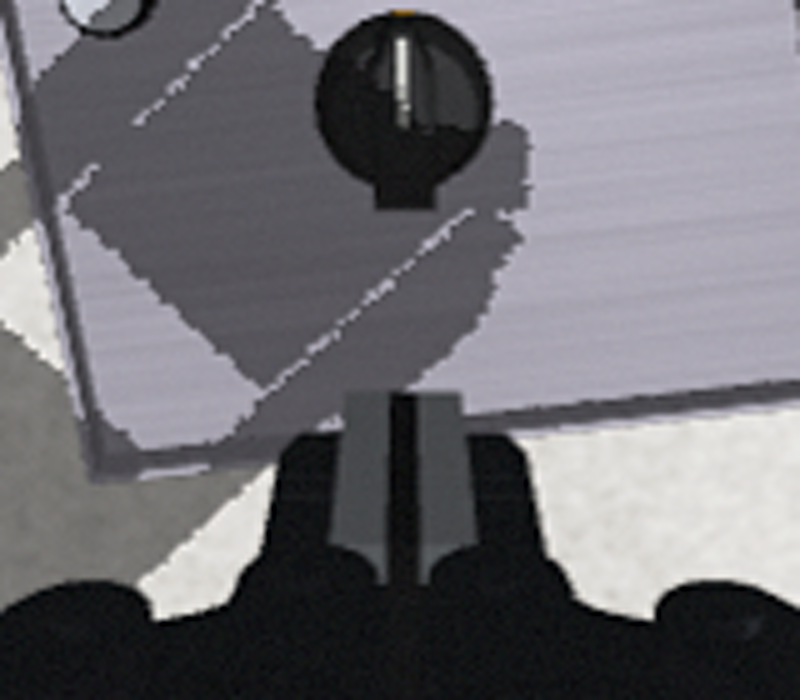

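The jaws closed fully (gap 0) without catching the knob, which still stands in place at crop (403,100). Before retrying I need to find where the fingertips really are.

```bash
python3 - <<'E'
from m import *
import pickle
c,st=pickle.load(open('w5.pkl','rb'))
T=c['tool_from_camera']
def tool(c,uv):
    s=und(c,uv);u=np.round(np.asarray(uv)).astype(int).reshape(-1,2);d=c['depth'][u[:,1],u[:,0]]
    return (np.c_[s,np.ones(len(s))]*d[:,None])@T[:3,:3].T+T[:3,3],d
uv=[(172+u/5,150+v/5) for u,v in((360,396),(360,405),(360,450),(360,500),(360,535),(402,400),(402,430),(402,500),(402,540),(445,396),(445,450),(445,530))]
P,d=tool(c,uv)
for a,b,e in zip(uv,P*1000,d):print(np.round(a),b.round(1),round(float(e),4))
print(bar(c,st))
c,st=pickle.load(open('w3.pkl','rb'));print(bar(c,st))
for n in('scene','side'):
    k=env.capture(n);e=proj(k,[[.483,-.225,.12]])[0].astype(int);print(n,e);save(k,n+'6.png',(max(e[0]-80,0),max(e[1]-70,0),e[0]+80,e[1]+70),4)
E
```

```text
[244. 229.] [-29.9  12.1  -4.2] 0.1491
[244. 231.] [-31.8  11.8  -4.2] 0.1473
[244. 240.] [-42.9  11.9  -3.9] 0.1366
[244. 250.] [-53.9  12.2  -3.5] 0.126
[244. 257.] [-59.4  11.6  -3.4] 0.1209
[252. 230.] [-31.   12.1   0.5] 0.148
[252. 236.] [-38.4  12.    0.5] 0.1409
[252. 250.] [-53.7  12.1   0.5] 0.1262
[252. 258.] [-60.5  11.7   0.5] 0.1198
[261. 229.] [-30.3  12.3   5.3] 0.1486
[261. 240.] [-43.2  12.    4.9] 0.1363
[261. 256.] [-58.5  11.6   4.4] 0.1217
(array([252, 174]), ((485.4021911621094, -225.15869140625), (46.38102722167969, 15.631097793579102), 10.2223539352417), np.int64(418), np.float64(0.04311304798051987))
(array([252, 174]), ((485.4660949707031, -225.00997924804688), (46.93937301635742, 15.404767990112305), 8.888562202453613), np.int64(420), np.float64(0.04303269058340209))
scene [228 148]
side [283 164]
```

View pics/scene6.png

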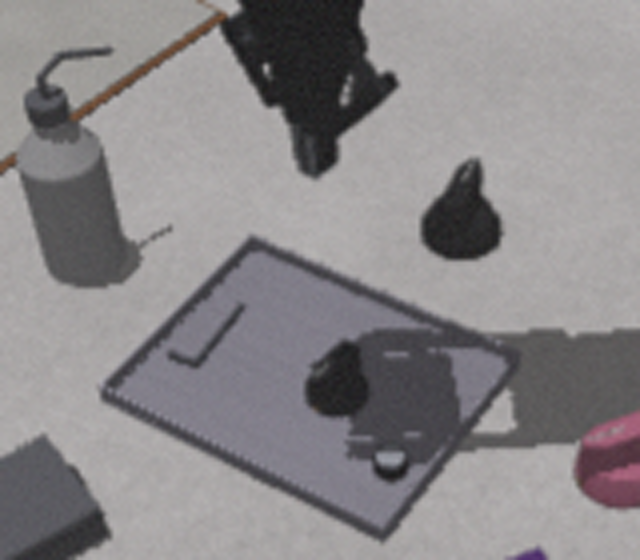

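View pics/side6.png

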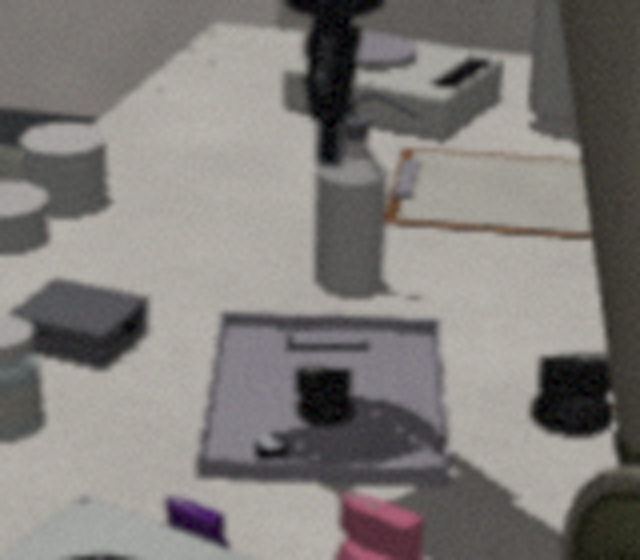

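```bash
python3 - <<'E'
from m import *
st=env.state();p=st['position']
for n in('scene','side'):
    k=env.capture(n);print(n,[proj(k,[p+[0,0,h]])[0].round(1) for h in(0,.02,.03,.04)])
E
```

```text
scene [array([226.9, 126.5]), array([226.4, 120.6]), array([226.1, 117.6]), array([225.9, 114.6])]
side [array([284.3, 141.4]), array([284.4, 135.5]), array([284.5, 132.5]), array([284.6, 129.4])]
```

Both the wrist depth and the outside views put the real fingertips about 30 mm behind the reported TCP. That contradicts the interface text, so I'll rely on the measurement. I also need to check how much clearance there is behind the pads.

```bash
python3 - <<'E'
from m import *
import pickle
c,st=pickle.load(open('w5.pkl','rb'));T=c['tool_from_camera']
for v in range(222,384,8):
    r=[]
    for u in (200,225,240,252,264,280,305):
        d=c['depth'][v,u];s=und(c,[(u,v)])[0];P=(T[:3,:3]@(np.array([*s,1])*d)+T[:3,3])*1000;r.append(tuple(P.round(0).astype(int)) if 0<d<.2 else '-')
    print(v,r)
print(env.state()['time_s'],env.state()['position'])
E
```

```text
222 ['-', '-', '-', '-', '-', '-', '-']
230 ['-', '-', '-', (np.int64(-31), np.int64(12), np.int64(0)), (np.int64(-32), np.int64(13), np.int64(7)), '-', '-']
238 ['-', '-', (np.int64(-41), np.int64(12), np.int64(-6)), (np.int64(-42), np.int64(13), np.int64(0)), (np.int64(-41), np.int64(12), np.int64(7)), '-', '-']
246 ['-', '-', (np.int64(-50), np.int64(12), np.int64(-6)), (np.int64(-49), np.int64(12), np.int64(0)), (np.int64(-49), np.int64(12), np.int64(6)), '-', '-']
254 ['-', (np.int64(-50), np.int64(8), np.int64(-13)), (np.int64(-57), np.int64(12), np.int64(-5)), (np.int64(-57), np.int64(12), np.int64(0)), (np.int64(-59), np.int64(13), np.int64(6)), (np.int64(-50), np.int64(8), np.int64(14)), '-']
262 ['-', (np.int64(-66), np.int64(13), np.int64(-11)), (np.int64(-67), np.int64(13), np.int64(-5)), (np.int64(-62), np.int64(11), np.int64(0)), (np.int64(-67), np.int64(13), np.int64(5)), (np.int64(-67), np.int64(14), np.int64(12)), '-']
270 [(np.int64(-73), np.int64(13), np.int64(-21)), (np.int64(-72), np.int64(13), np.int64(-11)), (np.int64(-73), np.int64(13), np.int64(-5)), (np.int6
[... 3865 characters left out ...]
4(12))]
374 [(np.int64(-124), np.int64(21), np.int64(-11)), (np.int64(-119), np.int64(15), np.int64(-6)), (np.int64(-118), np.int64(13), np.int64(-3)), (np.int64(-118), np.int64(13), np.int64(0)), (np.int64(-116), np.int64(12), np.int64(3)), (np.int64(-119), np.int64(15), np.int64(7)), (np.int64(-123), np.int64(20), np.int64(12))]
382 [(np.int64(-125), np.int64(20), np.int64(-11)), (np.int64(-119), np.int64(12), np.int64(-6)), (np.int64(-119), np.int64(12), np.int64(-3)), (np.int64(-119), np.int64(12), np.int64(0)), (np.int64(-118), np.int64(11), np.int64(3)), (np.int64(-120), np.int64(13), np.int64(7)), (np.int64(-125), np.int64(20), np.int64(11))]
7.85 [ 0.48305978 -0.22518334  0.20253533]
```

The whole gripper is set back 30 mm: tips at x=-30 and body at x=-102 in tool coordinates. So I'll descend to a reported TCP z of about -0.006, which puts the tips at 0.024.

>>> arm_command(series=[[[20, 0, 0, 0, 0, 0, 0.6], [45, 0, 0, 0, 0, 0, 0.6], [45, 0, 0, 0, 0, 0, 0.6], [40, 0, 0, 0, 0, 0, 0.6], [28, 0, 0, 0, 0, 0, 0.6], [16, 0, 0, 0, 0, 0, 0.6], [9, 0, 0, 0, 0, 0, 0.6], [4, 0, 0, 0, 0, 0, 0.6], [0, 0, 0, 0, 0, 0, 0.6], [0, 0, 0, 0, 0, 0, 0.6]]])

```text
time_s: 9.1
position: [0.4835, -0.2255, -0.0033]
eef_rot: [[0.001, 0.99, 0.144], [-0.001, 0.144, -0.99], [-1.0, 0.001, 0.001]]
ft_force: [-0.3, -0.2, -0.7]
finger_gap: 0.0514
```

>>> arm_command(series=[[[1.5, 0, 0, 0, 0, 0, 0], [0, 0, 0, 0, 0, 0, 0], [0, 0, 0, 0, 0, 0, 0], [0, 0, 0, 0, 0, 0, 0], [0, 0, 0, 0, 0, 0, 0], [0, 0, 0, 0, 0, 0, 0]]], newtons=60)

```text
time_s: 9.85
position: [0.4845, -0.2257, -0.0033]
eef_rot: [[0.003, 0.99, 0.144], [-0.002, 0.144, -0.99], [-1.0, 0.003, 0.002]]
ft_force: [-0.7, 5.2, 17.5]
finger_gap: 0.0151
```

Gripped at 15.1 mm, with the tips resting on the skirt (17 N). Lifting.

>>> arm_command(series=[[[-4, 0, 0, 0, 0, 0, 0], [-20, 0, 0, 0, 0, 0, 0], [-45, 0, 0, 0, 0, 0, 0], [-55, 0, 0, 0, 0, 0, 0], [-45, 0, 0, 0, 0, 0, 0], [-30, 0, 0, 0, 0, 0, 0], [-10, 0, 0, 0, 0, 0, 0], [0, 0, 0, 0, 0, 0, 0], [0, 0, 0, 0, 0, 0, 0]]])

```text
time_s: 10.98
position: [0.4827, -0.2249, 0.202]
eef_rot: [[-0.002, 0.99, 0.144], [0.002, 0.144, -0.99], [-1.0, -0.002, -0.002]]
ft_force: [0.1, 0.4, -0.8]
finger_gap: 0.0149
```

```bash
python3 - <<'E'
from m import *
import pickle
st=env.state(); c=env.capture('wrist'); save(c,'w7c.png',(172,150,332,290),5); pickle.dump((c,st),open('w7.pkl','wb'));print(st['time_s'],st['position'],st['eef_rot'].round(3),st['ft_force'],st['finger_gap'])
E
```

```text
10.975 [ 0.48269689 -0.22493751  0.20201874] [[-0.002  0.99   0.144]
 [ 0.002  0.144 -0.99 ]
 [-1.    -0.002 -0.002]] [ 0.13305176  0.42833924 -0.84340733] 0.014890913472770878
```

View pics/w7c.png

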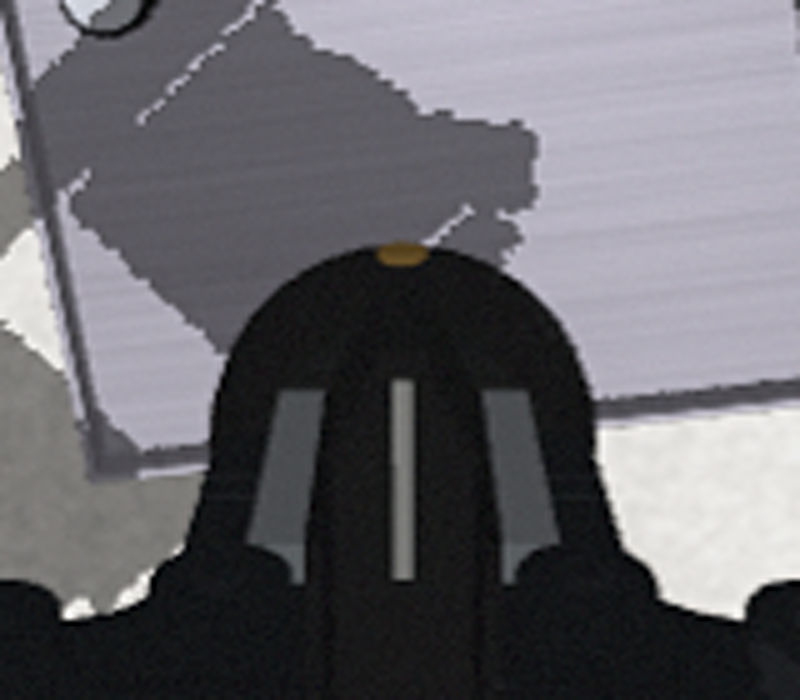

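The knob is held, with its index line at column 252.6 and vertical, so it is square to the jaws. Next I'll measure its axis in tool coordinates.

```bash
python3 - <<'E'
from m import *
import pickle
c,st=pickle.load(open('w7.pkl','rb'));T=c['tool_from_camera']
def ray(uv,x):
    s=und(c,uv);r=np.c_[s,np.ones(len(s))]@T[:3,:3].T; t=T[:3,3]; return (t+r*((x-t[0])/r[:,0])[:,None])*1000
f=lambda p:(np.asarray(p,float)-2)/5+[172,150]
for x in(-.0063,-.010,-.0125):
    a=ray(f([(403,244),(213,400),(594,400),(225,350),(580,350),(260,300),(545,300)]),x)
    o=cv2.fitEllipse(a[:, 1:].astype('float32')) if 0 else None
    A=np.c_[2*a[:,1:],np.ones(len(a))];s=np.linalg.lstsq(A,(a[:,1:]**2).sum(1),rcond=None)[0]
    print(x,a.round(1)[:3].tolist(),'circle c',s[:2].round(2),'r',np.sqrt(s[2]+s[0]**2+s[1]**2).round(2))
g=f([(403,250),(300,290),(500,290),(403,300),(360,380),(403,390),(440,400),(403,470),(360,470)])
u=np.round(g).astype(int);d=c['depth'][u[:,1],u[:,0]];s=und(c,g);print(((np.c_[s,np.ones(len(s))]*d[:,None])@T[:3,:3].T*1000+T[:3,3]*1000).round(1))
print('line',ray(f([(403,380),(403,578)]),-.0463).round(1))
# line from tray pic, relative to same
E
```

```text
-0.0063 [[-6.3, 22.7, 0.4], [-6.3, 1.1, -24.7], [-6.3, 1.1, 25.6]] circle c [-2.63  0.38] r 25.5
-0.01 [[-10.0, 23.9, 0.4], [-10.0, 2.8, -24.1], [-10.0, 2.8, 25.0]] circle c [-0.86  0.38] r 24.91
-0.0125 [[-12.5, 24.7, 0.4], [-12.5, 4.0, -23.7], [-12.5, 3.9, 24.6]] circle c [0.33 0.38] r 24.52
[[-11.7  23.7   0.4]
 [-13.8  19.2 -12.2]
 [-12.3  18.7  12.4]
 [-30.6  24.1   0.4]
 [-43.6  20.3  -4. ]
 [-47.8  21.    0.4]
 [-44.8  18.6   4.1]
 [-46.8  11.8   0.4]
 [-45.4  11.1  -4. ]]
line [[-46.3  21.4   0.4]
 [-46.3  -0.8   0.4]]
```

>>> arm_command(series=[[[0, 0, 0, 9, 0, 0, 0], [0, -4, -35, 0, 0, 0, 0], [0, -5, -55, 0, 0, 0, 0], [0, -5, -55, 0, 0, 0, 0], [0, -5, -55, 0, 0, 0, 0], [0, -5, -55, 0, 0, 0, 0], [0, -5, -55, 0, 0, 0, 0], [0, -5, -55, 0, 0, 0, 0], [0, -4, -45, 0, 0, 0, 0], [0, 0, -23, 0, 0, 0, 0]]])

```text
time_s: 12.28
position: [0.4496, 0.2102, 0.2027]
eef_rot: [[-0.002, 1.0, -0.01], [-0.0, -0.01, -1.0], [-1.0, -0.002, 0.0]]
ft_force: [-0.1, 0.8, -1.9]
finger_gap: 0.0148
```

>>> arm_command(series=[[[0, 0, 0, 0, 0, 0, 0], [0, 0, 0, 0, 0, 0, 0], [0, 0, 0, 0, 0, 0, 0]]])

```text
time_s: 12.65
position: [0.4506, 0.2073, 0.2034]
eef_rot: [[-0.0, 1.0, -0.014], [-0.0, -0.014, -1.0], [-1.0, -0.0, 0.0]]
ft_force: [0.1, -1.1, -2.5]
finger_gap: 0.0149
```

```bash
python3 - <<'E'
from m import *
import pickle
st=env.state(); c=env.capture('wrist'); pickle.dump((c,st),open('w8.pkl','wb'));print(st['time_s'],st['position'],st['eef_rot'].round(3),st['ft_force'],st['finger_gap'])
u=proj(c,[[.5,.208,.128]],st)[0].astype(int);print(u)
save(c,'w8.png',(152,80,352,280),3);save(c,'w8c.png',(u[0]-30,u[1]-30,u[0]+30,u[1]+30),10)
E
```

```text
12.65 [0.45059921 0.20727712 0.20344899] [[-0.     1.    -0.014]
 [-0.    -0.014 -1.   ]
 [-1.    -0.     0.   ]] [ 0.07736685 -1.07266379 -2.46620443] 0.014854588636858674
[250 142]
```

View pics/w8.png

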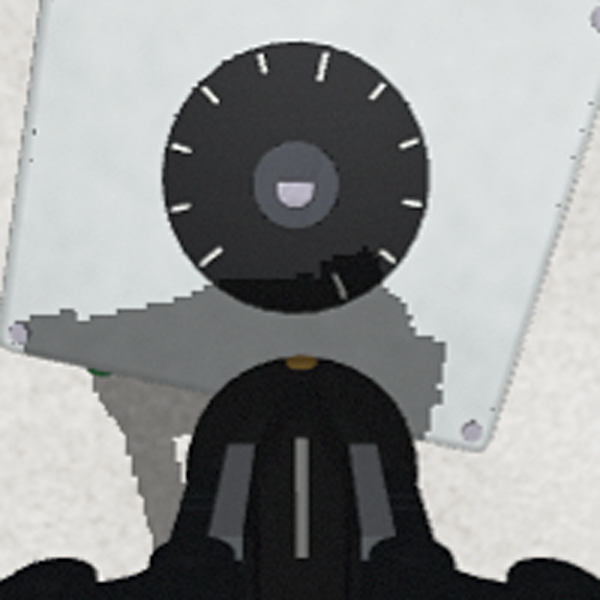

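View pics/w8c.png

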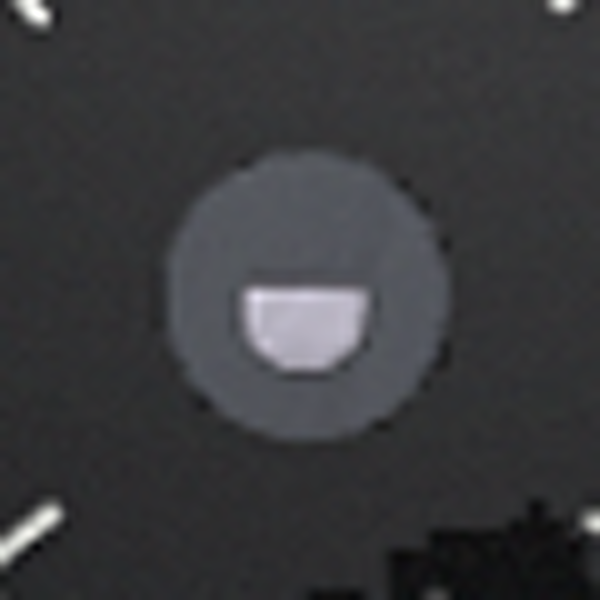

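```bash
python3 - <<'E'
from m import *
import pickle
c,st=pickle.load(open('w8.pkl','rb')); R=st['eef_rot'];p=st['position']
x0,y0=220,112
im=cv2.resize(c['frame'][y0:y0+60,x0:x0+60],None,fx=10,fy=10,interpolation=3)
g=cv2.GaussianBlur(cv2.cvtColor(im,cv2.COLOR_RGB2GRAY),(9,9),0)
F=lambda q:(np.asarray(q,float).reshape(-1,2)-4.5)/10+[x0,y0]
T=lambda P:((P-p)@R*1000)
w=(g>68).astype('uint8');n,l,s,ce=cv2.connectedComponentsWithStats(w);k=l[220,300];print(s[k])
ct=max(cv2.findContours((l==k).astype('uint8'),0,1)[0],key=len).reshape(-1,2)
W=T(plane(c,F(ct),.116,st))[:,1:].astype('float32');print('washer',cv2.fitEllipse(W))
w=(g>125).astype('uint8');n,l,s,ce=cv2.connectedComponentsWithStats(w);k=l[330,300];print(s[k])
ct=max(cv2.findContours((l==k).astype('uint8'),0,1)[0],key=len).reshape(-1,2)
W=T(plane(c,F(ct),.128,st));print('top',W.min(0),W.max(0))
e=ct[(ct[:,1]<300)&(ct[:,0]>262)&(ct[:,0]<350)];E=T(plane(c,F(e),.128,st));print('flat y',E[:,1].mean(),np.polyfit(E[:,2],E[:,1],1))
E
```

```text
[  169   150   281   290 63605]
washer ((49.670814514160156, -1.6498587131500244), (26.499399185180664, 26.92683982849121), 79.71031951904297)
[ 241  288  128   82 8415]
top [75.43178486 44.35465762 -7.43188805] [75.43537848 51.61732237  4.03148166]
flat y 51.52411827512548 [-8.81214664e-04  5.15227404e+01]
```

The shaft axis is at tool (49.6, -1.65) mm with its flat square to the tool's +y. The knob axis is at about (-1.0, 0.4), so I need to shift by (50.6, -2) and go down to just above the shaft.

>>> arm_command(series=[[[0, 20, -1, 0, 0, 0, 0], [0, 21, -1, 0, 0, 0, 0], [10, 9.5, 0, 0, 0, 0, 0], [25, 0, 0, 0, 0, 0, 0], [20, 0, 0, 0, 0, 0, 0], [10, 0, 0, 0, 0, 0, 0], [4, 0, 0, 0, 0, 0, 0], [0, 0, 0, 0, 0, 0, 0], [0, 0, 0, 0, 0, 0, 0]]])

```text
time_s: 13.82
position: [0.5013, 0.2096, 0.1352]
eef_rot: [[0.001, 1.0, -0.012], [0.0, -0.012, -1.0], [-1.0, 0.001, -0.0]]
ft_force: [0.5, 0.7, -0.9]
finger_gap: 0.0147
```

```bash
python3 - <<'E'
from m import *
import pickle
st=env.state();print(st['time_s'],st['position'],st['eef_rot'].round(3),st['ft_force'],st['finger_gap'])
for n in('scene','side'):
    k=env.capture(n);pickle.dump(k,open(n+'9.pkl','wb'));e=proj(k,[[.5,.208,.13]])[0].astype(int);print(n,e);save(k,n+'9.png',(e[0]-50,e[1]-45,e[0]+50,e[1]+45),6)
E
```

```text
13.825 [0.50128616 0.20958034 0.13520846] [[ 0.001  1.    -0.012]
 [ 0.    -0.012 -1.   ]
 [-1.     0.001 -0.   ]] [ 0.46518193  0.72784424 -0.94978918] 0.014724491994277921
scene [349 247]
side [225 235]
```

View pics/scene9.png

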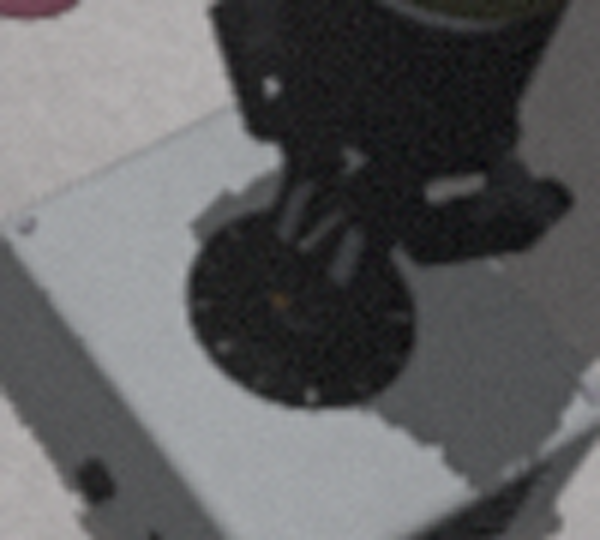

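View pics/side9.png

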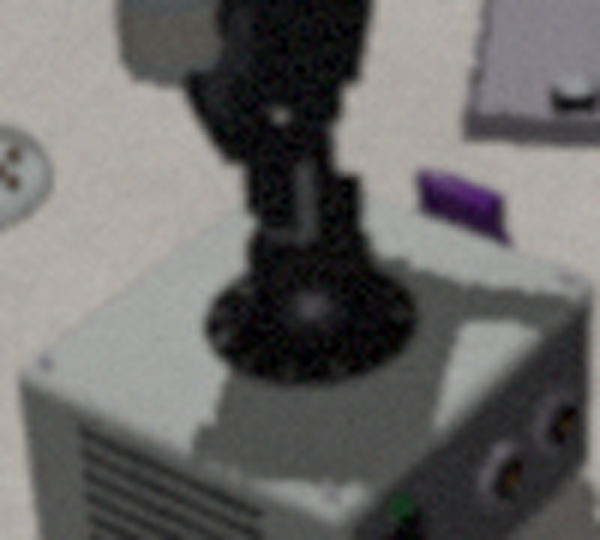

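The knob is over the shaft, and the pose reading puts it about 1 mm too far in +y. I'll correct that and descend gently, watching the force.

>>> arm_command(series=[[[3, 0, 1, 0, 0, 0, 0], [3, 0, 0, 0, 0, 0, 0], [2, 0, 0, 0, 0, 0, 0], [1, 0, 0, 0, 0, 0, 0], [1, 0, 0, 0, 0, 0, 0], [0, 0, 0, 0, 0, 0, 0]]])

```text
time_s: 14.68
position: [0.501, 0.2085, 0.1246]
eef_rot: [[-0.0, 1.0, -0.012], [0.0, -0.012, -1.0], [-1.0, -0.0, -0.0]]
ft_force: [0.1, 0.5, -0.9]
finger_gap: 0.0146
```

>>> arm_command(series=[[[1, 0, 0, 0, 0, 0, 0], [1, 0, 0, 0, 0, 0, 0], [1, 0, 0, 0, 0, 0, 0], [1, 0, 0, 0, 0, 0, 0], [1, 0, 0, 0, 0, 0, 0], [0, 0, 0, 0, 0, 0, 0]]])

```text
time_s: 15.42
position: [0.5015, 0.2085, 0.1197]
eef_rot: [[0.001, 1.0, -0.012], [0.0, -0.012, -1.0], [-1.0, 0.001, -0.0]]
ft_force: [4.0, 0.9, -0.9]
finger_gap: 0.0148
```

There is a 4 N sideways push in +x with no vertical force, so the tip has entered against one side of the bore. I'll shift a little that way and continue down.

>>> arm_command(series=[[[0, 0.5, 0, 0, 0, 0, 0], [1, 0, 0, 0, 0, 0, 0], [1, 0, 0, 0, 0, 0, 0], [1, 0, 0, 0, 0, 0, 0], [0, 0, 0, 0, 0, 0, 0]]])

```text
time_s: 16.05
position: [0.5017, 0.2085, 0.1166]
eef_rot: [[0.0, 1.0, -0.012], [0.0, -0.012, -1.0], [-1.0, 0.0, -0.0]]
ft_force: [4.1, 0.3, -0.5]
finger_gap: 0.0143
```

>>> arm_command(series=[[[1, 0.5, 0, 0, 0, 0, 0], [1, 0, 0, 0, 0, 0, 0], [1, 0, 0, 0, 0, 0, 0], [1, 0, 0, 0, 0, 0, 0], [0, 0, 0, 0, 0, 0, 0]]])

```text
time_s: 16.68
position: [0.5018, 0.2085, 0.1124]
eef_rot: [[-0.0, 1.0, -0.012], [-0.0, -0.012, -1.0], [-1.0, -0.0, 0.0]]
ft_force: [2.8, -0.4, -1.0]
finger_gap: 0.0145
```

```bash
python3 - <<'E'
from m import *
st=env.state();print(st['time_s'],st['position'],st['ft_force'],st['ft_torque'],st['finger_gap'])
for n in('side','scene'):
    k=env.capture(n);e=proj(k,[[.5,.208,.13]])[0].astype(int);save(k,n+'10.png',(e[0]-50,e[1]-45,e[0]+50,e[1]+45),6)
E
```

```text
16.675 [0.50184991 0.20851471 0.11240397] [ 2.76841659 -0.40254159 -1.00859571] [ 0.00450644 -0.51200932 -0.01710857] 0.014472999353931287
```

View pics/side10.png

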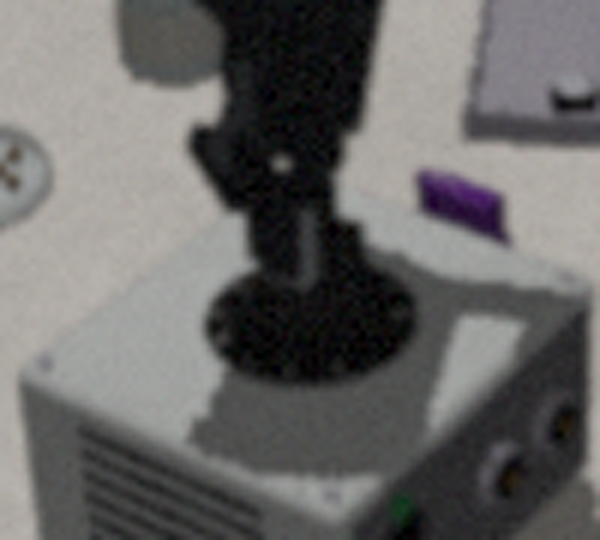

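The shaft is hidden inside the knob in the side view. Now to press down towards home.

>>> arm_command(series=[[[1, 0.4, 0, 0, 0, 0, 0], [1, 0, 0, 0, 0, 0, 0], [1, 0, 0, 0, 0, 0, 0], [1, 0, 0, 0, 0, 0, 0], [0, 0, 0, 0, 0, 0, 0]]])

```text
time_s: 17.4
position: [0.5022, 0.2085, 0.1086]
eef_rot: [[-0.0, 1.0, -0.012], [-0.0, -0.012, -1.0], [-1.0, -0.0, 0.0]]
ft_force: [-0.7, 0.4, 2.3]
finger_gap: 0.015
```

>>> arm_command(series=[[[1, 0, 0, 0, 0, 0, 0], [1, 0, 0, 0, 0, 0, 0], [1, 0, 0, 0, 0, 0, 0], [0, 0, 0, 0, 0, 0, 0], [0, 0, 0, 0, 0, 0, 0]]])

```text
time_s: 18.02
position: [0.5024, 0.2086, 0.1058]
eef_rot: [[0.0, 1.0, -0.012], [0.0, -0.012, -1.0], [-1.0, 0.0, -0.0]]
ft_force: [-2.5, -1.1, 4.4]
finger_gap: 0.0147
```

>>> arm_command(series=[[[1, -0.2, 0, 0, 0, 0, 0], [1, 0, 0, 0, 0, 0, 0], [0, 0, 0, 0, 0, 0, 0], [0, 0, 0, 0, 0, 0, 0]]])

```text
time_s: 18.52
position: [0.5024, 0.2086, 0.1057]
eef_rot: [[0.002, 1.0, -0.012], [0.0, -0.012, -1.0], [-1.0, 0.002, -0.0]]
ft_force: [-9.2, -1.3, 21.2]
finger_gap: 0.015
```

Hard stop at z = 0.1057, exactly the height predicted for fully home, with 21 N. I'll ease the sideways load, raise the grip slightly, and check.

>>> arm_command(series=[[[0, -0.5, 0, 0, 0, 0, 0], [0, 0, 0, 0, 0, 0, 0], [0, 0, 0, 0, 0, 0, 0]]], newtons=70)

```text
time_s: 18.9
position: [0.5024, 0.2086, 0.1057]
eef_rot: [[0.003, 1.0, -0.012], [0.0, -0.012, -1.0], [-1.0, 0.003, -0.0]]
ft_force: [-6.2, -1.9, 18.9]
finger_gap: 0.0146
```

```bash
python3 - <<'E'
from m import *
st=env.state();c=env.capture('wrist');print(st['time_s'],st['position'],st['eef_rot'].round(3).tolist(),st['ft_force'],st['ft_torque'],st['finger_gap'])
save(c,'w11.png',(132,90,372,290),3)
T=c['tool_from_camera']
g=np.array([(252,185),(252.6,226),(252.6,232),(252.6,244)]);u=np.round(g).astype(int);print(pts(c,g,st).round(4))
k=env.capture('side');e=proj(k,[[.5,.208,.13]])[0].astype(int);save(k,'side11.png',(e[0]-50,e[1]-45,e[0]+50,e[1]+45),6)
E
```

```text
18.9 [0.50241018 0.20861041 0.10572805] [[0.003, 1.0, -0.012], [0.0, -0.012, -1.0], [-1.0, 0.003, -0.0]] [-6.20141446 -1.87319291 18.90714744] [-0.42517532  1.21022234  0.01455419] 0.014641915180757714
[[0.5342 0.2081 0.1129]
 [0.5233 0.208  0.1516]
 [0.5203 0.208  0.1521]
 [0.5136 0.2081 0.1518]]
```

View pics/w11.png

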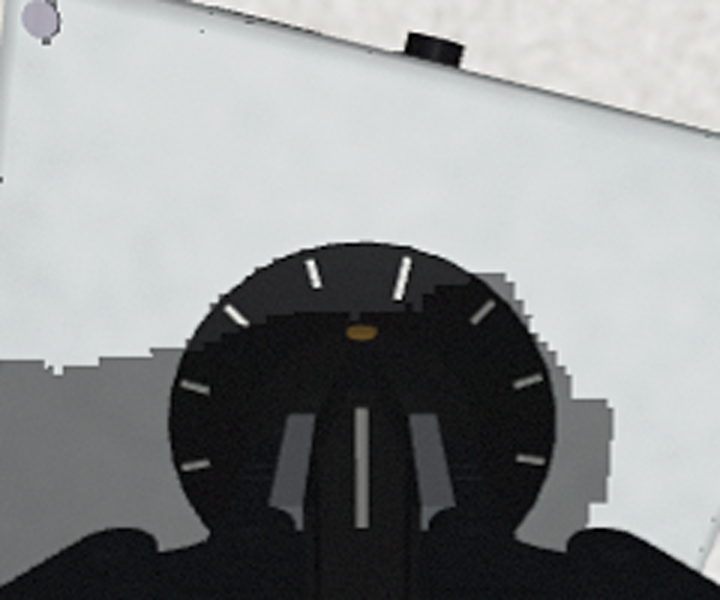

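View pics/side11.png

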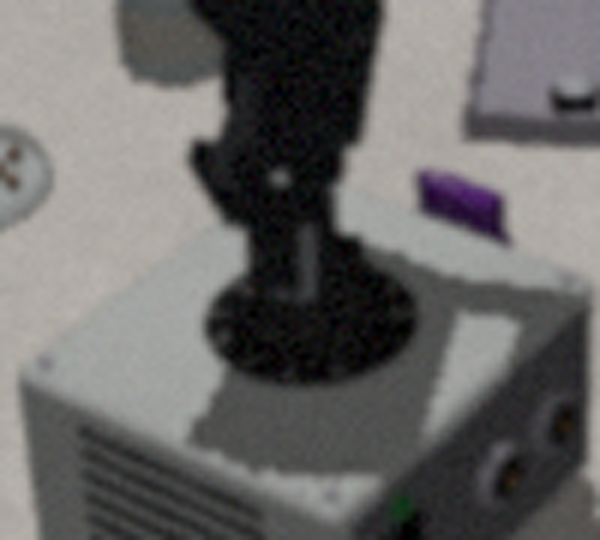

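The bar top reads 0.1518 m against 0.112 + 0.040 = 0.152 m expected. The index line at column 361 is centred on the dial, whose edges are at 168 and 555. Handing in.

```bash
python3 -c "
from station import env
print(env.finish_job()); s=env.state(); print(s['time_s'],s['position'],s['ft_force'],s['finger_gap'])"
```

```text
the job is handed in; nothing more can be done
None
the job is handed in; nothing more can be done
```

The knob is on the D-shaft, pressed fully home and still held in the gripper. I handed the job in at about 19 s of the 37 s allowed; no verdict is reported.

**What I did:** I picked up the smaller black pointer knob from the tray and turned it about 9° so its nose matched the shaft's flat. I then fed it onto the shaft, easing off small sideways forces on the way, and pressed until it stopped hard.

**Last checks before handing in:**
- **Height:** the top of the bar read 151.8 mm, against 152 mm expected when fully home.
- **Force:** the press was steady at about 19 N, with the grip set to 70 N and the jaws 14.6 mm apart on the bar.
- **Alignment:** the index line was centred on the dial and lined up with the direction of the flat as last measured, just before fitting. Tilt was about 0.003 rad.

**What disagreed or fell short:**
- **Fingertip position:** the fingertips are about 25–30 mm behind the TCP the interface states. My first grasp closed on nothing because of this, but the knob did not move, and I corrected from the wrist camera's depth reading.
- **Grip on the skirt:** during the second grasp the fingertips pressed on the knob's skirt with about 17 N. The knob lifted normally afterwards.
- **Sideways load:** a sideways force of about 6 N remained at the end.
- **Bystanders:** I did not measure the other items again at the end. Nothing suggested any had been touched.

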